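# Lock the console cover

## Robot

A 7-joint arm with a two-finger parallel gripper is mounted at the origin on the work surface. World frame = base frame: x ahead of the robot, y to its left, z up, the work surface at z = 0. Lengths are in m, angles in rad, forces in N, time in s.
With the tool pointing down it reaches from about 0.4 to 0.85 m from the base axis. Payload 10.4 kg.
Tool frame: the origin (TCP) lies midway between the tips of the shut fingers; the grasp point (between the pads) lies 19 mm behind it; z points along the fingers, y is the direction in which the jaws open and shut (so a half turn about z gives the same grasp; the last joint's range is limited). The gripper opens to 87 mm and grips with 3 to 60 N. Pads are 19 mm wide; open, the fingers measure 117 mm over their backs; the gripper's body (75 mm by 190 mm) begins 51 mm behind the grasp point.
Start: joints at [-1.17, 0.332, -0.065, 1.46, 0.022, 1.35, -0.088], TCP at [0.257, 0.57, 0.223] pointing down, gripper open.
Joint ranges: [-2.6, 2.6], [-0.5, 2.12], [-1.47, 1.34], [0.16, 2.42], [-1.27, 4.41], [0.06, 2.06], [-2.6, 2.6]. Speed limits (rad/s): [2.22, 2.22, 2.79, 2.79, 3.14, 3.14, 3.14].

## Interface

Orientations are given as a unit quaternion [x, y, z, w].
In Python, from plant import arm, readout, optics gives the robot as it stands. Calls block until the motion is done:
- arm.goto(position, orientation): joint-space move of the TCP to a pose.
- arm.move_l(position, speed=0.15, rotation=None, f_stop=None): straight line of the TCP; rotation=None keeps the orientation; speed is the mean speed in m/s. With f_stop (N) it stops when the force on the tool has changed by that much, and returns True; else False.
- arm.goto_joints(angles): joint-space move.
- arm.move_gripper(opening): finger opening in m; the grip force is fixed at half the most; returns when the fingers have stopped.
- arm.pause(seconds).
- arm.solve_ik(position, orientation): joint angles nearest the present ones, or None.
- readout.state(): the state.
- optics.capture(name): name is "scene" or "top" or "wrist"; returns a dict with "img" (420x560x3 uint8, blue, green, red), "depth" (420x560 float32, m along the optical axis (not along the pixel's ray), 0 where there is no reading), "camera_matrix" (3x3 intrinsics, pixels), "rvec" (rotation vector, rad) and "tvec" (3), from world to camera coordinates, as OpenCV has them. Camera axes: x right, y down, z forward; pixel columns grow to the right and rows downward; lengths in m; the calibration is good to about 2 mm. A picture is of the moment at which its call begins.
A pose or a line that the arm cannot do raises arm.Unreachable and nothing moves.
- arm.job_done(): hands the job in, once; it reports no verdict.
The state is a dict: "t": time; "qpos": joint angles; "joint_vel": joint speeds; "joint_torque": joint torques, N m; "ee_pos": TCP position; "tool_rot": TCP orientation; "ft_force": force on the tool from outside, world axes, zero at the start; "ft_torque": the same for the moment, N m; "gripper_width": finger opening in m.
Only numpy, scipy, OpenCV 4.12 (cv2) and the standard library are available. Lean on these libraries where they do the work, as an engineer would, in place of code of your own. Each camera call takes 0.05 s, during which the arm holds its last target. There are 200 camera calls.

## Task

Take the orange driver from its stand and with its blade turn both captive screws on the sloping console cover clockwise until they stop, slots in line with the white marks. Then hang the driver upright back in its stand and let go. Do not touch the screws with the gripper, and leave everything else on the table where it is.

Things in the scene. Friction and masses are not known exactly. Their poses are not given: they have to be found in the camera images.
- console: Fixed console, 170 mm deep (own x) by 240 wide (own y), 40 high in front (own -x, turned to the far side of the table), 138 at the back (robot side); origin: centre of its underside. Its dark slate cover rises 30 deg from horizontal towards own +x: the outward normal leans 30 deg from vertical to own -x. Screen and lamps (5 mm proud) in the middle, a screw each side.
- stand: Fixed blue square tool stand, 80 x 80 x 72 mm, origin at the centre of its underside, with a vertical round through hole of 34 mm diameter in the middle of its top. The driver hangs in it.
- stand_hole0 (a point): Centre of the stand's hole, at its mouth (level with the stand's top, 72 mm above the table).
- driver_grip (a point): Loose driver, about 110 g, hanging in the stand, turned any way: point on its axis, mid-handle. Own z: up, blade to handle end. Orange handle 26 x 26 mm, flats square to own x and y, from 30 mm below this point to 34 above. Under it a round black guard, 52 mm across, 6 thick, underside 36 mm below this point, resting on the stand's top. Then a 10 mm shank and the blade.
- driver_tip (a point): Centre of the driver's blade edge, on its axis 96 mm below driver_grip; same axes. The flat steel blade is 3 mm thick (own x), 22 mm wide (own y), 18 mm long.
- screw_left (a joint): Captive quarter-turn screw (left one as seen standing before its front; y = +85 mm in the console's frame). Rad: 0 open (slot level across the slope), grows as it turns clockwise seen from outside, stops at 1.571 = locked (slot straight up the slope, in line with two white marks). Starts at 0 to 0.45, resists with 0.06 N m, stays where left.
- screw_left_slot (a point): Centre of the slot's floor of screw_left; turns with the head. Own z: out of the cover along the screw's axis; own y: along the slot. Brass head 30 mm across, 9 mm proud of the cover; slot 6 mm wide, 7 mm deep, open at both ends, its edges bevelled to 10 mm at the mouth. This point is 2 mm above the cover, 7 mm below the head's top.
- screw_right (a joint): Captive quarter-turn screw (right one as seen standing before its front; y = -85 mm in the console's frame). Rad: 0 open (slot level across the slope), grows as it turns clockwise seen from outside, stops at 1.571 = locked (slot straight up the slope, in line with two white marks). Starts at 0 to 0.45, resists with 0.06 N m, stays where left.
- screw_right_slot (a point): Centre of the slot's floor of screw_right; turns with the head. Own z: out of the cover along the screw's axis; own y: along the slot. Brass head 30 mm across, 9 mm proud of the cover; slot 6 mm wide, 7 mm deep, open at both ends, its edges bevelled to 10 mm at the mouth. This point is 2 mm above the cover, 7 mm below the head's top.
- parts_bin: Bystander: small open red parts bin, 90 x 90 x 45 mm, loose; origin at the centre of its underside.
- multimeter: Bystander: yellow hand multimeter lying flat, 80 x 155 x 34 mm, loose; origin at the centre of its underside.
- stop_box: Bystander: yellow 70 mm cube-like box with a red mushroom button, 83 mm high, loose; origin at the centre of its underside.
- motor: Bystander: square black and bright stepper motor standing on end, 57 x 57 x 82 mm, loose; origin at the centre of its underside.
- relay: Bystander: white and black relay module, 45 x 75 x 67 mm, loose; origin at the centre of its underside.
- spanner: Bystander: steel open-ended spanner lying flat, loose.
- cleaner_can: Bystander: blue can, 54 mm across, 130 mm high, loose; origin at the centre of its underside.
Mind the look-alikes: they are no part of the job. What is shaped like the part that bears driver_grip but purple is not meant.

How it is judged:
On the way, in this order (a step that is already met when the one before it is completed fails the run):
1. One screw is locked (within 0.22 rad of its stop) with the driver's blade at it (((value of joint screw_left above 1.35 rad and distance between driver_tip and screw_left_slot below 0.02 m) or (value of joint screw_right above 1.35 rad and distance between driver_tip and screw_right_slot below 0.02 m))), for 0.1 s.
2. Both screws are locked, the driver's blade at one of them (value of joint each of screw_left, screw_right above 1.35 rad and (distance between driver_tip and screw_left_slot below 0.02 m or distance between driver_tip and screw_right_slot below 0.02 m)), for 0.1 s.
At the end, for the whole second after the job is handed in: Both screws are within 0.22 rad of their locked stops; the driver hangs in its stand, blade down in the hole: axis within 12 mm of the hole's centre, guard within 6 mm of resting on the stand's top, upright within 0.12 rad (value of joint each of screw_left, screw_right above 1.35 rad and horizontal distance between driver_grip and stand_hole0 below 0.012 m and z of driver_grip in the frame of stand between 0.102 and 0.114 m and angle between driver_grip's own z axis and vertical below 0.12 rad); the robot touches nothing.
It fails at once if the gripper touches a screw (contact force between the fingers and screw_left above 1 N or contact force between the fingers and screw_right above 1 N).
It fails at once if a bystander is moved by more than 25 mm (distance of any of parts_bin, multimeter, stop_box, motor, relay, spanner, cleaner_can from where it was at the start of the episode above 0.025 m).
It also fails if it takes over 69 s, if anything falls off the work surface, if the arm or the gripper's body presses on something with over 40 N, if the wrist force passes 120 N, or if a joint passes its speed limit or range.

## Working session

There is one attempt and no reset: what is moved stays moved. The work goes in short steps, each a Python script; the robot and the scene stay as the last script left them, time stands still between calls to the robot, and variables do not carry over. Pictures are saved under pics/ and viewed, about 8 in all and at most 12, crops included, and the job is handed in when it is done.

```bash
ls; mkdir -p pics
cat > h.py <<'E'
import numpy as np, cv2
from scipy.spatial.transform import Rotation as R
from plant import arm, readout, optics
def cam(name):
    c=optics.capture(name); c['R']=cv2.Rodrigues(np.array(c['rvec'],float))[0]; c['t']=np.array(c['tvec'],float).ravel(); c['K']=np.array(c['camera_matrix']); return c
def ray(c,u,v):
    d=c['R'].T@np.linalg.inv(c['K'])@np.array([u,v,1.]); return -c['R'].T@c['t'],d
def on_z(c,u,v,z):
    o,d=ray(c,u,v); return o+d*(z-o[2])/d[2]
def cloud(c):
    h,w=c['depth'].shape; v,u=np.mgrid[:h,:w]; 
    p=np.stack([u,v,np.ones_like(u)],-1).reshape(-1,3)@np.linalg.inv(c['K']).T*c['depth'].reshape(-1,1)
    return ((p-c['t'])@c['R']).reshape(h,w,3)
def proj(c,P):
    return cv2.projectPoints(np.array(P,float).reshape(-1,3),np.array(c['rvec'],float),c['t'],c['K'],None)[0].reshape(-1,2)
def st():
    s=readout.state(); print('t',round(s['t'],2),'p',np.round(s['ee_pos'],4),'q',np.round(s['qpos'],3),'F',np.round(s['ft_force'],1),'w',round(s['gripper_width'],4)); return s
E
python3 - <<'E'
from h import *
for n in('scene','top'):
    c=cam(n); cv2.imwrite(f'pics/{n}0.png',c['img']); print(n,c['K'].round(1).tolist(),(-c['R'].T@c['t']).round(3))
    np.savez(f'{n}0.npz',**{k:v for k,v in c.items()})
st()
E
```

```text
pics
scene [[503.5, 0.0, 282.2], [0.0, 503.5, 207.7], [0.0, 0.0, 1.0]] [ 1.177 -0.95   0.989]
top [[544.6, 0.0, 280.3], [0.0, 544.6, 210.4], [0.0, 0.0, 1.0]] [ 0.376 -0.072  1.45 ]
t 0.1 p [0.2569 0.5694 0.2219] q [-1.17   0.333 -0.065  1.461  0.022  1.35  -0.088] F [0.5 0.2 0. ] w 0.0872
```

View pics/scene0.png

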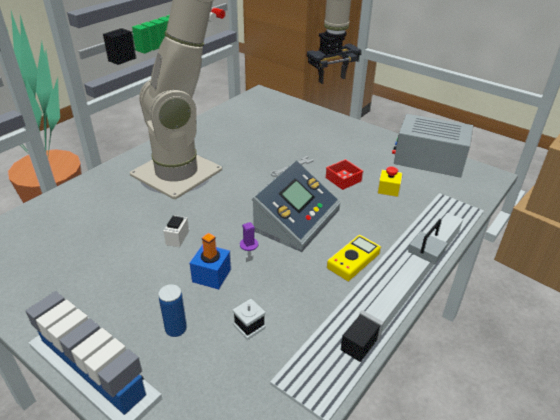

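View pics/top0.png

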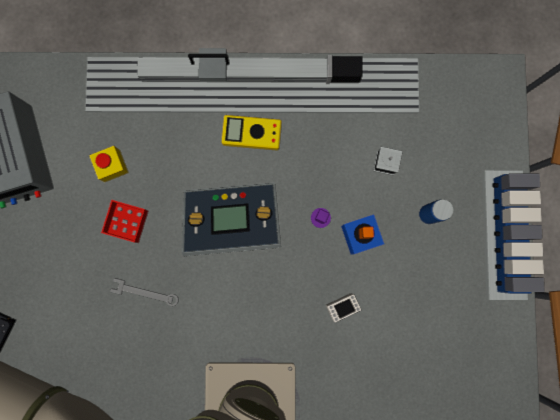

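The candidates for the driver are orange at top (365,233) / scene (209,247), standing in the blue stand, and purple at top (320,217) / scene (249,237), the look-alike, so I choose orange. The console is at top (231,218), with screws at (196,218), which is right, and (263,213), which is left. Next: coarse positions and close views.

```bash
cat > m1.py <<'E'
from h import *
c=dict(np.load('top0.npz')); P=cloud(c); hsv=cv2.cvtColor(c['img'],cv2.COLOR_BGR2HSV)
s=cam('wrist'); S=readout.state(); Rt=R.from_quat(S['tool_rot']).as_matrix()
print('tool R',Rt.round(3).tolist()); print('wrist cam in tool', (Rt.T@((-s['R'].T@s['t'])-S['ee_pos'])).round(4), (Rt.T@s['R'].T).round(3).tolist(), s['K'].round(1).tolist())
def blob(lo,hi,box,z):
    m=cv2.inRange(hsv,np.array(lo),np.array(hi)); k=np.zeros_like(m); k[box[1]:box[3],box[0]:box[2]]=1; m=m*k
    ct=max(cv2.findContours(m,0,2)[0],key=cv2.contourArea); r=cv2.minAreaRect(ct)
    pts=np.array([on_z(c,*q,z) for q in cv2.boxPoints(r)]); d=pts[1]-pts[0]
    print(r, 'centre',on_z(c,*r[0],z).round(4),'edge ang',np.degrees(np.arctan2(d[1],d[0])).round(1), np.linalg.norm(d).round(4),np.linalg.norm(pts[2]-pts[1]).round(4)); return m
print('stand');blob([105,150,60],[125,255,255],(335,205,395,265),.072)
print('handle');m=blob([3,150,100],[18,255,255],(350,220,385,250),.142); print(np.median(P[m>0],0))
# cover plane
reg=np.zeros(m.shape,bool); reg[190:250,186:277]=1
cov=reg&(hsv[...,2]<80)&(P[...,2]>.03); Q=P[cov]
for _ in range(4):
    cen=Q.mean(0); n=np.linalg.svd(Q-cen,full_matrices=False)[2][2]; n*=np.sign(n[2]); d=abs((Q-cen)@n); Q=Q[d<max(.003,0)]if (d<.003).sum()>200 else Q
print('plane',n.round(4),cen.round(4),'tilt',np.degrees(np.arccos(n[2])),'yaw of lean',np.degrees(np.arctan2(n[1],n[0])),len(Q))
bm=cv2.inRange(hsv,np.array([12,90,80]),np.array([28,255,255]))
for b in((186,205,210,230),(250,200,277,225)):
    k=np.zeros_like(bm);k[b[1]:b[3],b[0]:b[2]]=1; v,u=np.nonzero(bm*k); u0,v0=(u.min()+u.max())/2,(v.min()+v.max())/2
    o,dd=ray(c,u0,v0); X=o+dd*(((cen+n*.009-o)@n)/(dd@n)); print('head',u0,v0,len(u),X.round(4),'depth',np.median(P[v,u],0).round(4))
E
python3 m1.py
```

```text
tool R [[-0.912, 0.411, -0.0], [0.411, 0.912, -0.001], [-0.0, -0.001, -1.0]]
wrist cam in tool [ 0.075   0.     -0.1631] [[0.001, -0.961, -0.278], [1.0, 0.001, 0.001], [-0.001, -0.278, 0.961]] [[361.4, 0.0, 276.6], [0.0, 361.4, 208.8], [0.0, 0.0, 1.0]]
stand
((362.25, 234.25001525878906), (30.990318298339844, 34.46882247924805), 71.56504821777344) centre [ 0.4451 -0.2853  0.072 ] edge ang -71.5 0.0879 0.0783
handle
((366.5, 232.0), (10.0, 13.0), 90.0) centre [ 0.447  -0.2848  0.142 ] edge ang -89.9 0.0313 0.0241
[ 0.44703254 -0.28515999  0.14124105]
plane [0.9554 0.0613 0.2889] [0.4804 0.0478 0.1002] tilt 73.20620757235031 yaw of lean 3.668391026432394 4026
head 195.0 218.0 124 [0.4833 0.1339 0.1034] depth [0.4842 0.1342 0.0967]
head 263.0 212.0 125 [ 0.5004 -0.034   0.0825] depth [ 0.4996 -0.0347  0.0967]
```

```bash
cat >> h.py <<'E'
def tool(zdir,spin):
    """tool z = zdir; spin: angle of tool x about z from world +x-ish projected (right-handed about tool z)"""
    z=np.array(zdir,float)/np.linalg.norm(zdir); x=np.array([1.,0,0]); x-=x@z*z; x/=np.linalg.norm(x)
    return (R.from_rotvec(z*spin)*R.from_matrix(np.column_stack([x,np.cross(z,x),z]))).as_quat()
E
cat > m2.py <<'E'
from h import *
c=dict(np.load('top0.npz')); P=cloud(c); hsv=cv2.cvtColor(c['img'],cv2.COLOR_BGR2HSV)
reg=np.zeros(P.shape[:2],bool); reg[192:245,190:272]=1; Q=P[reg]; Q=Q[(Q[:,2]>.03)&(Q[:,2]<.16)]
for _ in range(8):
    a=np.linalg.lstsq(np.c_[Q[:,:2],np.ones(len(Q))],Q[:,2],rcond=None)[0]; r=Q[:,2]-np.c_[Q[:,:2],np.ones(len(Q))]@a; Q=Q[abs(r)<max(.002,1.5*r.std())]
n=np.array([-a[0],-a[1],1]);n/=np.linalg.norm(n);print('n',n,np.degrees(np.arccos(n[2])),np.degrees(np.arctan2(n[1],n[0])),len(Q),r.std())
v=P[125:245,300:335]; pm=cv2.inRange(hsv[205:230,310:332],np.array([130,60,40]),np.array([165,255,255]))>0; print('purple',np.percentile(P[205:230,310:332][pm],[5,50,95],axis=0).round(3).tolist())
yaw=np.radians(5.2); n=np.array([np.sin(np.pi/6)*np.cos(yaw),np.sin(np.pi/6)*np.sin(yaw),np.cos(np.pi/6)])
for nm,p in(('R',[.484,.134,.0967]),('L',[.4996,-.034,.0967])):
  for h in(.077,.12):
    print(nm,h)
    for s in np.radians(range(-180,180,30)):
        q=arm.solve_ik(np.array(p)+n*h,tool(-n,s)); print(int(np.degrees(s).round()), None if q is None else np.round(q,2).tolist())
print('stand')
for s in np.radians(range(-180,180,30)):
    q=arm.solve_ik([.446,-.285,.1],tool([0,0,-1],s)); print(int(np.degrees(s).round()), None if q is None else np.round(q,2).tolist())
E
python3 m2.py
```

```text
n [0.49560776 0.04529452 0.8673646 ] 29.84618126507068 5.2218625611609975 1775 0.001136751365180131
purple [[0.466, -0.2, 0.062], [0.484, -0.176, 0.07], [0.509, -0.159, 0.133]]
R 0.077
-180 [-0.46, 0.6, 0.26, 1.33, -0.2, 1.75, 1.38]
-150 [-0.42, 0.6, 0.2, 1.33, -0.18, 1.75, 0.83]
-120 [-0.45, 0.6, 0.25, 1.33, -0.2, 1.75, 0.33]
-90 [-0.52, 0.61, 0.36, 1.33, -0.24, 1.76, -0.16]
-60 [-0.58, 0.63, 0.45, 1.34, -0.28, 1.76, -0.65]
-30 [-0.62, 0.64, 0.51, 1.34, -0.31, 1.77, -1.15]
0 [-0.65, 0.65, 0.57, 1.34, -0.34, 1.77, -1.65]
30 [-0.93, 0.89, 1.15, 1.36, -0.66, 1.89, -1.89]
60 [-0.93, 0.89, 1.15, 1.36, -0.66, 1.89, -2.42]
90 [0.4, 0.95, -1.26, 1.27, 0.56, 1.92, 2.34]
120 [-0.39, 0.6, 0.16, 1.32, -0.16, 1.75, 2.39]
150 [-0.41, 0.6, 0.19, 1.33, -0.17, 1.75, 1.87]
R 0.12
-180 [-0.45, 0.63, 0.28, 1.21, -0.21, 1.84, 1.38]
-150 [-0.41, 0.62, 0.22, 1.21, -0.19, 1.84, 0.83]
-120 [-0.43, 0.62, 0.25, 1.21, -0.2, 1.84, 0.32]
-90 [-0.5, 0.64, 0.37, 1.22, -0.25, 1.85, -0.16]
-60 [-0.56, 0.65, 0.46, 1.22, -0.29, 1.85, -0.65]
-30 [-0.6, 0.66, 0.53, 1.23, -0.32, 1.86, -1.15]
0 [-0.63, 0.67, 0.59, 1.23, -
[... 1279 characters left out ...]
5, -0.54, 1.93, -2.2]
90 None
120 [0.53, 0.84, -1.06, 1.16, 0.54, 2.0, 2.17]
150 [-0.31, 0.64, 0.43, 1.22, -0.16, 1.84, 2.19]
stand
-180 [-0.37, 0.36, 1.01, 1.9, -0.34, 1.07, 2.35]
-150 [-0.4, 0.37, 1.05, 1.9, -0.37, 1.08, 1.85]
-120 [-0.49, 0.46, 1.2, 1.9, -0.48, 1.11, 1.42]
-90 [-0.48, 0.44, 1.18, 1.9, -0.46, 1.1, 0.88]
-60 [-0.48, 0.44, 1.17, 1.9, -0.45, 1.1, 0.35]
-30 [-0.47, 0.43, 1.16, 1.9, -0.45, 1.1, -0.18]
0 [-0.46, 0.42, 1.15, 1.9, -0.44, 1.1, -0.71]
30 [-0.48, 0.44, 1.17, 1.9, -0.46, 1.1, -1.22]
60 [-0.48, 0.44, 1.17, 1.9, -0.46, 1.1, -1.74]
90 [-0.48, 0.44, 1.17, 1.9, -0.46, 1.1, -2.26]
120 [1.56, 0.66, -1.39, 1.81, 0.69, 1.27, 2.6]
150 [0.64, 0.24, -0.17, 1.85, 0.05, 1.06, 2.54]
```

```bash
cat > m3.py <<'E'
from h import *
yaw=np.radians(5.2); n=np.array([np.sin(np.pi/6)*np.cos(yaw),np.sin(np.pi/6)*np.sin(yaw),np.cos(np.pi/6)])
mid=np.array([.4918,.0495,.096]); o=tool(-n,np.pi)
arm.goto(mid+n*.18,o); arm.move_l(mid+n*.09,speed=.1); arm.pause(.2); st()
c=cam('wrist'); np.savez('w_con.npz',**c)
arm.move_l(mid+n*.2,speed=.2)
arm.goto([.446,-.285,.30],tool([0,0,-1],-np.pi/2)); arm.pause(.2); st()
d=cam('wrist'); np.savez('w_st.npz',**d)
a=c['img']; heads=[proj(c,p)[0] for p in([.484,.134,.0967],[.4996,-.034,.0967])]; print(heads)
cr=[]
for h in heads:
    u,v=h.astype(int); k=cv2.getRectSubPix(a,(80,80),(int(u),int(v))); cr.append(cv2.resize(k,(320,320),interpolation=cv2.INTER_CUBIC))
big=np.zeros((560,640,3),np.uint8); big[:320]=np.hstack(cr); big[320:,:320]=cv2.resize(a,(320,240)); big[320:,320:]=cv2.resize(d['img'],(320,240)); cv2.imwrite('pics/w1.png',big)
E
python3 m3.py
```

```text
t 3.58 p [0.5369 0.0535 0.1742] q [-0.378  0.603  0.331  1.317 -0.17   1.776  1.514] F [ 0.5  0.7 -0.2] w 0.0871
t 5.95 p [ 0.4468 -0.2843  0.2998] q [-0.197  0.084  0.73   1.621 -0.055  1.459  0.54 ] F [0.1 0.3 0. ] w 0.0867
[array([393.57178928, 199.45664738]), array([163.99456088, 222.71046335])]
```

View pics/w1.png

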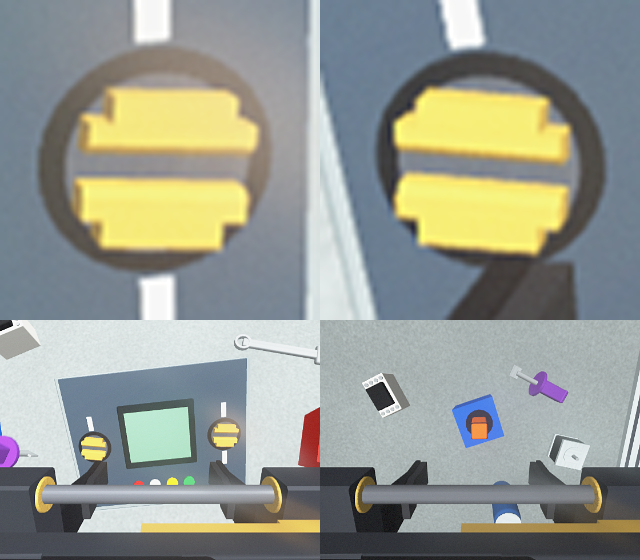

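```bash
cat > m4.py <<'E'
from h import *
yaw=np.radians(5.2); n=np.array([np.sin(np.pi/6)*np.cos(yaw),np.sin(np.pi/6)*np.sin(yaw),np.cos(np.pi/6)])
ey=np.array([np.sin(yaw),-np.cos(yaw),0]); ex=np.cross(ey,n)  # ey: console y; ex: up slope
c=dict(np.load('w_con.npz')); P=cloud(c); hsv=cv2.cvtColor(c['img'],cv2.COLOR_BGR2HSV)
cov=(hsv[...,0]>95)&(hsv[...,0]<125)&(hsv[...,2]>50)&(hsv[...,2]<150)&(hsv[...,1]>40); cov[270:]=0
Q=P[cov]; Q=Q[(abs(Q[:,0]-.49)<.07)&(abs(Q[:,1]-.05)<.11)&(Q[:,2]>.04)]; off=np.median(Q@n)
Q=Q[abs(Q@n-off)<.003]; A=np.c_[Q[:,:2],np.ones(len(Q))]; a=np.linalg.lstsq(A,Q[:,2],rcond=None)[0]; m=np.array([-a[0],-a[1],1]);m/=np.linalg.norm(m)
print('wrist plane n',m.round(4),np.degrees(np.arctan2(m[1],m[0])),np.degrees(np.arccos(m[2])),'off',off,len(Q))
def onp(u,v,h): o,d=ray(c,u,v); return o+d*((off+h-o@n)/(d@n))
brass=cv2.inRange(hsv,np.array([18,90,120]),np.array([35,255,255]))
white=cv2.inRange(hsv,np.array([0,0,200]),np.array([180,45,255]))
for nm,(u0,v0) in(('R',(393,199)),('L',(164,222))):
    k=np.zeros_like(brass); cv2.circle(k,(u0,v0),30,255,-1); _,_,s,ce=cv2.connectedComponentsWithStats(brass&k); idx=np.argsort(-s[1:,4])[:2]+1
    b=[onp(*ce[i],.009) for i in idx]; d=b[0]-b[1]; mid=(b[0]+b[1])/2
    ang=np.arctan2(d@ex,d@ey)  # perpendicular to slot
    print(nm,s[idx,4],'mid',mid.round(4),'slot dir (bars) deg from ey',np.degrees(ang-np.pi/2)%180)
    L=cv2.connectedComponentsWithStats(brass&k)[1]
    for i in idx:
        v,u=np.nonzero(L==i); X=np.array([onp(x,y,.009) for x,y in zip(u,v)]); q=np.c_[X@ey,X@ex]; r=cv2.minAreaRect(((q-q.mean(0))*1e4).astype(np.float32)); w=np.linalg.svd(q-q.mean(0),full_matrices=False)[2][0]; print('  bar svd deg',np.degrees(np.arctan2(w[1],w[0]))%180,'rect',np.round(r[1],0),round(r[2],1), 'bar depth off',np.median(P[v,u]@n-off).round(4))
    k=np.zeros_like(brass); cv2.circle(k,(u0,v0),48,255,-1); nn,_,s,ce=cv2.connectedComponentsWithStats(white&k)
    for i in range(1,nn):
        if s[i,4]>25: X=onp(*ce[i],0); print('  mark',s[i],X.round(4),'rel ex,ey',((X-mid)@ex).round(4),((X-mid)@ey).round(4))
# stand
d=dict(np.load('w_st.npz')); hs=cv2.cvtColor(d['img'],cv2.COLOR_BGR2HSV); PP=cloud(d)
for nm,lo,hi in(('stand',[100,140,120],[125,255,255]),('handle',[3,150,80],[18,255,255])):
    mk=cv2.inRange(hs,np.array(lo),np.array(hi)); mk[310:]=0; mk[:120]=0; X=PP[mk>0]
    zt=np.percentile(X[:,2],95); top=abs(X[:,2]-{'stand':.072,'handle':.142}[nm])<.004; X=X[top]; r=cv2.minAreaRect((X[:,:2]*1e4).astype(np.float32)); print(nm,zt,len(X),np.array(r[0])/1e4,np.array(r[1])/1e4,r[2])
    v,u=np.nonzero(mk); mm=np.zeros_like(mk); mm[v[top],u[top]]=255; ct=max(cv2.findContours(mm,0,2)[0],key=cv2.contourArea); bx=cv2.boxPoints(cv2.minAreaRect(ct)); print('  pix rays',np.mean([on_z(d,*q,{'stand':.072,'handle':.142}[nm]) for q in bx],0).round(4),bx.tolist())
E
python3 m4.py
```

```text
wrist plane n [0.4974 0.0463 0.8663] 5.314128685277475 29.96767092640041 off 0.3242462595220717 19751
R [691 632] mid [0.4857 0.1336 0.0985] slot dir (bars) deg from ey 6.144027428527437
  bar svd deg 8.592871350071277 rect [320. 129.] 5.9 bar depth off 0.0085
  bar svd deg 6.739847678259423 rect [318. 117.] 5.9 bar depth off 0.0086
  mark [387 151   9  19 162] [0.457  0.1321 0.1047] rel ex,ey 0.028 -0.0011
  mark [430 170  12  60 442] [0.4824 0.1663 0.0883] rel ex,ey -0.0048 -0.0328
  mark [388 228   9  20 151] [0.5081 0.137  0.0751] rel ex,ey -0.0313 -0.0013
L [697 634] mid [ 0.5013 -0.0337  0.0983] slot dir (bars) deg from ey 11.13055832135305
  bar svd deg 9.644791434352584 rect [316. 142.] 11.0 bar depth off 0.0085
  bar svd deg 11.005215075121555 rect [312. 124.] 11.6 bar depth off 0.0087
  mark [152 175  13  20 175] [ 0.4725 -0.0377  0.1047] rel ex,ey 0.0284 0.0014
  mark [116 199  21  62 511] [ 0.5042 -0.0674  0.0881] rel ex,ey -0.0049 0.0338
stand 0.07418444803869814 3250 [ 0.44821123 -0.28814939] [0.07948023 0.08010707] 18.520872116088867
  pix rays [ 0.4481 -0.2883  0.072 ] [[230.40003967285156, 156.1999969482422], [300.29998779296875, 132.90000915527344], [323.20001220703125, 201.59999084472656], [253.300048828125, 224.8999786376953]]
handle 0.14391930304255202 737 [ 0.44967778 -0.28751357] [0.02525778 0.0249576 ] 89.99234771728516
  pix rays [ 0.4496 -0.2872  0.142 ] [[265.0, 181.0], [292.0, 181.0], [292.0, 207.0], [265.0, 207.0]]
```

```bash
cat > m5.py <<'E'
from h import *
def meas(d):
    hs=cv2.cvtColor(d['img'],cv2.COLOR_BGR2HSV); PP=cloud(d); out=[]
    for lo,hi,z in(([100,140,120],[125,255,255],.072),([3,150,80],[18,255,255],.142)):
        mk=cv2.inRange(hs,np.array(lo),np.array(hi)); mk[310:]=0; mk[:100]=0; mk[abs(PP[...,2]-z)>.005]=0
        mk[np.hypot(PP[...,0]-.447,PP[...,1]+.286)>.075]=0
        ct=max(cv2.findContours(mk,0,2)[0],key=cv2.contourArea); bx=cv2.boxPoints(cv2.minAreaRect(ct)); w=np.array([on_z(d,*q,z) for q in bx]); e=w[1]-w[0]
        out.append(w.mean(0)); print(w.mean(0).round(4),'ang',np.degrees(np.arctan2(e[1],e[0])).round(1))
    return np.array(out)
a=meas(dict(np.load('w_st.npz')))
dn=[0,0,-1]
arm.goto([.446,-.285,.30],tool(dn,np.pi/2)); arm.pause(.2); d=cam('wrist'); np.savez('w_st2.npz',**d); b=meas(d)
m=(a+b)/2; print('stand',m[0],'handle',m[1]); np.save('stand.npy',m)
h=m[1]
arm.goto([h[0],h[1],.22],tool(dn,-np.pi/2)); arm.move_l([h[0],h[1],.094],speed=.12); st()
arm.move_gripper(0.0); s=st()
arm.move_l([h[0],h[1],.24],speed=.12); arm.pause(.2); st()
c=cam('wrist'); np.savez('w_held.npz',**c); cv2.imwrite('pics/held.png',c['img'])
E
python3 m5.py
```

```text
[ 0.4481 -0.2883  0.072 ] ang 18.4
[ 0.4496 -0.2872  0.142 ] ang 0.2
[ 0.4491 -0.2889  0.072 ] ang -162.6
[ 0.4494 -0.2881  0.142 ] ang -179.9
stand [ 0.44860178 -0.28857886  0.072     ] handle [ 0.44952058 -0.28763464  0.142     ]
t 12.53 p [ 0.45   -0.2878  0.0947] q [ 1.414  0.491 -1.132  1.809  0.485  1.155  0.123] F [0.2 0.8 0.2] w 0.0868
t 13.55 p [ 0.4495 -0.2876  0.094 ] q [ 1.414  0.491 -1.132  1.81   0.486  1.155  0.122] F [-0.1  0.4 -0.8] w 0.0257
t 15.12 p [ 0.4494 -0.2875  0.2396] q [ 1.519  0.347 -1.246  1.632  0.332  1.405  0.236] F [ 0.1 -0.2 -1.7] w 0.0258
```

View pics/held.png

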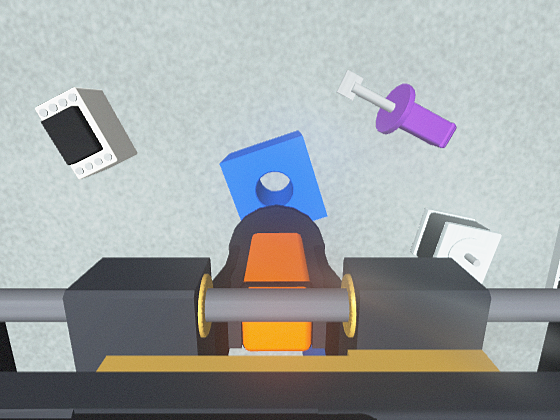

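```bash
cat > m6.py <<'E'
from h import *
arm.move_l([.4494,-.2875,.30],speed=.2)
q=[-0.2,0.084,0.73,1.621,-0.055,1.459,0.54-0.0]
arm.goto([.4494,-.2875,.30],tool([0,0,-1],-np.pi/4)); arm.pause(.3); s=st()
for n in('scene',):
    c=cam(n); np.savez('sc_held.npz',**c)
    u,v=proj(c,[.4494,-.2875,.25])[0]; k=cv2.getRectSubPix(c['img'],(100,100),(float(u),float(v))); cv2.imwrite('pics/schold.png',cv2.resize(k,(600,600),interpolation=cv2.INTER_NEAREST)); print(u,v,'tip',proj(c,[.4494,-.2875,.30-.082]))
E
python3 m6.py
```

```text
t 16.64 p [ 0.4493 -0.2875  0.2999] q [ 1.431  0.245 -1.105  1.535  0.219  1.496 -0.463] F [-0.1 -0.  -1.1] w 0.0261
204.62653211137166 202.1511036143502 tip [[205.6208007  212.53057078]]
```

View pics/schold.png

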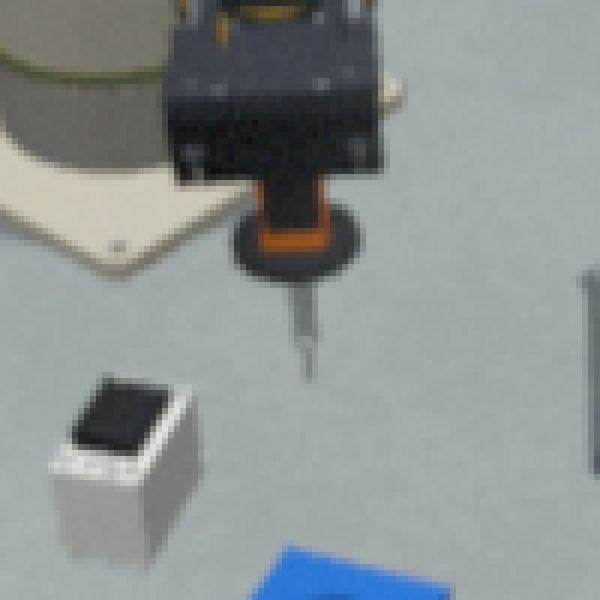

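```bash
cat > sc.py <<'E'
from h import *
yaw=np.radians(5.25); n=np.array([.5*np.cos(yaw),.5*np.sin(yaw),np.cos(np.pi/6)])
ey=np.array([np.sin(yaw),-np.cos(yaw),0]); ex=np.cross(ey,n)
# axis points at slot floor level (plane offset .3242 + .002), from marks
mid={'R':np.array([.4857,.1336,.0985])-.0012*ey-.0016*ex,'L':np.array([.5013,-.0337,.0983])+.0014*ey-.0016*ex}
F={k:v+n*(.3242+.002-v@n) for k,v in mid.items()}
beta0={'R':.107,'L':.195}
D=.082  # TCP to blade edge
def q_at(b): 
    y=-(np.cos(b)*ey+np.sin(b)*ex); z=-n; return R.from_matrix(np.column_stack([np.cross(y,z),y,z])).as_quat()
E
python3 - <<'E'
from sc import *
print(F, (F['L']-F['R'])@ey,(F['L']-F['R'])@ex)
for k in F:
  for h in(.2,.05,.001):
    for b in(.15,.9,1.65): 
        q=arm.solve_ik(F[k]+n*(D+h),q_at(b)); print(k,h,b,None if q is None else np.round(q,2))
E
```

```text
{'R': array([0.48346129, 0.13459935, 0.09159709]), 'L': array([ 0.49932909, -0.035287  ,  0.09144908])} 0.17062558963438998 -0.00029601278448799985
R 0.2 0.15 None
R 0.2 0.9 None
R 0.2 1.65 None
R 0.05 0.15 [ 0.34  0.95 -1.26  1.13  0.57  2.02  0.75]
R 0.05 0.9 [ 0.3   0.88 -1.12  1.13  0.48  1.98  0.06]
R 0.05 1.65 [ 0.31  0.89 -1.14  1.13  0.49  1.98 -0.7 ]
R 0.001 0.15 [ 0.4   0.96 -1.26  1.26  0.57  1.92  0.73]
R 0.001 0.9 [ 0.33  0.84 -1.06  1.26  0.43  1.86  0.08]
R 0.001 1.65 [ 0.35  0.87 -1.11  1.26  0.46  1.87 -0.7 ]
L 0.2 0.15 None
L 0.2 0.9 None
L 0.2 1.65 None
L 0.05 0.15 [ 0.52  0.85 -1.06  1.13  0.55  2.01  1.08]
L 0.05 0.9 [ 0.56  0.92 -1.2   1.13  0.64  2.06  0.27]
L 0.05 1.65 [ 0.55  0.89 -1.15  1.13  0.6   2.04 -0.45]
L 0.001 0.15 [ 0.65  0.98 -1.29  1.26  0.7   2.    0.96]
L 0.001 0.9 [ 0.63  0.94 -1.24  1.26  0.66  1.98  0.23]
L 0.001 1.65 [ 0.61  0.9  -1.18  1.26  0.62  1.95 -0.49]
```

```bash
cat > m7.py <<'E'
from sc import *
arm.goto_joints([-0.197,.084,.73,1.621,-.055,1.459,.54]); st()
k='L'; b=beta0[k]
arm.goto(F[k]+n*(D+.06),q_at(b)); st()
arm.move_l(F[k]+n*(D+.015),speed=.1); arm.pause(.3); s=st()
print('err mm',1e3*(np.array(s['ee_pos'])-(F[k]+n*(D+.015))), 'tilt err', np.degrees((R.from_quat(s['tool_rot']).inv()*R.from_quat(q_at(b))).magnitude()))
out=[]
for nm in('wrist','scene','top'):
    c=cam(nm); np.savez(f'{nm}_hovL.npz',**c); u,v=proj(c,F[k]+n*.01)[0]; print(nm,u,v)
    sz=100 if nm=='wrist' else 56
    out.append(cv2.resize(cv2.getRectSubPix(c['img'],(sz,sz),(float(u),float(v))),(260,260),interpolation=cv2.INTER_NEAREST))
cv2.imwrite('pics/hovL.png',np.hstack(out))
E
python3 m7.py
```

```text
t 18.68 p [ 0.4468 -0.284   0.2994] q [-0.196  0.084  0.729  1.621 -0.055  1.459  0.54 ] F [-0.4  0.7 -1. ] w 0.0254
t 19.83 p [ 0.5701 -0.0305  0.2151] q [-0.315  0.663  0.462  1.17  -0.175  1.88   1.587] F [-0.2 -0.4 -0.2] w 0.0259
t 20.73 p [ 0.5479 -0.0309  0.1757] q [-0.334  0.637  0.456  1.294 -0.167  1.783  1.588] F [-1.3  0.  -2. ] w 0.0259
err mm [ 0.28116256 -0.02823436  0.25191674] tilt err 0.03293126855917295
wrist 277.0689119389839 212.58717403433027
scene 284.7397720349349 209.565598041838
top 263.13179453054954 209.7931839227847
```

View pics/hovL.png

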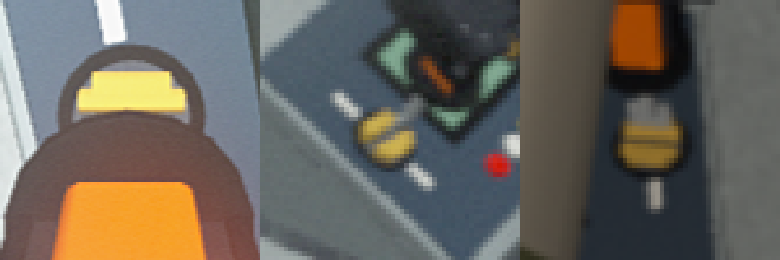

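```bash
cat >> sc.py <<'E'
def height(k): s=readout.state(); d=np.array(s['ee_pos'])-F[k]; return (d@n-D)*1e3, d@ex*1e3, d@ey*1e3
def insert(k,b):
    """lower into slot; if the blade lands on the rim, shift across the slot and turn a little"""
    for dx,db in((0,0),(.0015,0),(-.0015,0),(0,.1),(0,-.1),(.003,0),(-.003,0)):
        off=ex*dx; arm.move_l(F[k]+off+n*(D+.009),speed=.05,rotation=q_at(b+db))
        hit=arm.move_l(F[k]+off+n*(D+.0005),speed=.02,f_stop=8.); h=height(k); print('try',dx,db,hit,np.round(h,1))
        if h[0]<3.5: return off,b+db
    return None
def turn(k,off,b,end,step=.26):
    p=F[k]+off*0+n*(D+.0015)
    for a in np.linspace(b,end,int(np.ceil((end-b)/step))+1)[1:]:
        arm.goto(p,q_at(a)); s=readout.state(); print(round(a,2),np.round(height(k),1),'F',np.round(s['ft_force'],1),'Tn',round(float(np.dot(s['ft_torque'],n)),2))
E
python3 - <<'E'
from sc import *
r=insert('L',beta0['L']); st(); print(r)
if r: turn('L',r[0],r[1],1.66); st()
E
```

```text
try 0 0 False [0.5 0.  0. ]
t 21.73 p [ 0.5404 -0.0315  0.1629] q [-0.339  0.631  0.454  1.332 -0.166  1.752  1.588] F [ 0.6 -0.4 -0.3] w 0.0255
(array([-0., -0.,  0.]), 0.195)
0.44 [ 1.2  0.5 -0.1] F [-4.6  0.3 -0.9] Tn 0.06
0.68 [ 1.2  0.6 -0.1] F [-6.3  0.5 -0. ] Tn 0.02
0.93 [ 1.2  0.7 -0.3] F [-5.3  0.7 -0. ] Tn 0.01
1.17 [ 1.3  0.4 -0.6] F [-4.6  2.9  0.7] Tn -0.01
1.42 [ 1.4  0.  -0.7] F [-3.1  3.2  0.3] Tn 0.03
1.66 [ 1.5 -0.2 -0.5] F [-3.   4.  -0.5] Tn 0.02
t 23.68 p [ 0.541  -0.0309  0.1636] q [-0.534  0.72   0.789  1.342 -0.328  1.777  0.275] F [-3.   4.  -0.5] w 0.0254
```

Run:
```python
from sc import *
turn('L',np.zeros(3),1.66,1.74,.04); arm.pause(.2); st()
for nm in('wrist','scene'):
    c=cam(nm); np.savez(f'{nm}_lockL.npz',**c)
arm.move_l(F['L']+n*(D+.03),speed=.08); arm.move_l(F['L']+n*(D+.03)-.05*ex-0*ey+n*.02,speed=.15); arm.pause(.2); st()
out=[]
for nm in('wrist','scene','top'):
    c=cam(nm); np.savez(f'{nm}_lockL2.npz',**c); u,v=proj(c,F['L']+n*.01)[0]; print(nm,u,v)
    sz=100 if nm=='wrist' else 56
    out.append(cv2.resize(cv2.getRectSubPix(c['img'],(sz,sz),(float(u),float(v))),(260,260),interpolation=cv2.INTER_NEAREST))
cv2.imwrite('pics/lockL.png',np.hstack(out))
```

```text
1.69 [ 1.5 -0.2 -0.5] F [-3.9  4.2 -1.8] Tn 0.01
1.71 [ 1.5 -0.2 -0.5] F [-3.   4.7 -1.3] Tn 0.03
1.74 [ 1.5 -0.2 -0.5] F [-3.4  4.1 -0.6] Tn 0.03
t 24.62 p [ 0.541  -0.031   0.1637] q [-0.544  0.727  0.808  1.343 -0.338  1.779  0.204] F [-3.2  4.2 -1.4] w 0.0261
t 25.94 p [ 0.6077 -0.0253  0.1813] q [-0.442  0.856  0.783  1.077 -0.398  1.904  0.177] F [ 0.   0.3 -0.6] w 0.0262
wrist 216.71589750246528 210.4385977253662
scene 284.7397720349349 209.565598041838
top 263.13179453054954 209.7931839227847
```

View pics/lockL.png

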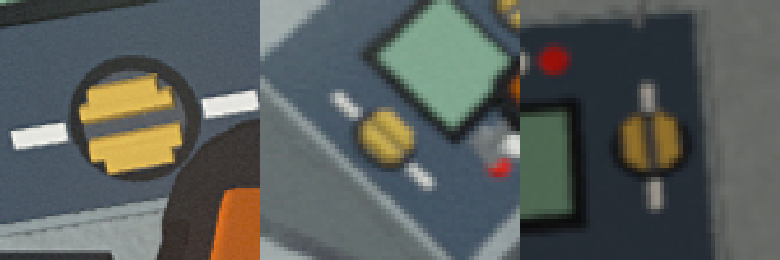

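Left is locked: the slot lines up with the marks in all three crops. Now the right screw.

Run:
```python
from sc import *
k='R'; b=beta0[k]
arm.move_l(F['L']-.05*ex+n*(D+.09),speed=.15)
arm.goto(F[k]+n*(D+.06),q_at(b)); st()
arm.move_l(F[k]+n*(D+.015),speed=.1); arm.pause(.2)
r=insert(k,b); print(r)
if r:
    turn(k,r[0],r[1],1.7); arm.pause(.2); st()
    arm.move_l(F[k]+n*(D+.03),speed=.08); arm.move_l(F[k]+n*(D+.05)-.05*ex,speed=.15); arm.pause(.2)
st()
out=[]
for nm in('wrist','scene','top'):
    c=cam(nm); np.savez(f'{nm}_lockR2.npz',**c); u,v=proj(c,F[k]+n*.01)[0]; print(nm,u,v)
    sz=100 if nm=='wrist' else 56
    out.append(cv2.resize(cv2.getRectSubPix(c['img'],(sz,sz),(float(u),float(v))),(260,260),interpolation=cv2.INTER_NEAREST))
cv2.imwrite('pics/lockR.png',np.hstack(out))
```

```text
t 27.66 p [0.554  0.1403 0.2141] q [-0.507  0.657  0.396  1.165 -0.267  1.888  1.415] F [ 0.7 -0.6 -1.7] w 0.026
try 0 0 False [0.5 0.  0. ]
(array([-0., -0.,  0.]), 0.107)
0.33 [ 1.4  0.4 -0.1] F [-2.8 -0.7 -0.1] Tn 0.05
0.56 [ 1.3  0.3 -0. ] F [-3.9 -0.6  0.5] Tn 0.11
0.79 [ 1.4  0.3 -0.2] F [-4.5  0.4  0.1] Tn 0.04
1.02 [ 1.5  0.  -0.4] F [-4.5  1.8  0.5] Tn -0.01
1.24 [ 1.5 -0.2 -0.4] F [-3.7  1.9 -0.7] Tn 0.02
1.47 [ 1.5 -0.2 -0.3] F [-3.2  2.5 -0.8] Tn -0.05
1.7 [ 1.5 -0.3 -0.1] F [-2.5  2.5 -0.7] Tn -0.01
t 31.72 p [0.5252 0.1385 0.1639] q [-0.745  0.704  0.74   1.338 -0.422  1.798 -0.024] F [-1.1  2.7 -1.6] w 0.0258
t 32.93 p [0.5918 0.1448 0.1814] q [-0.633  0.839  0.721  1.071 -0.475  1.921 -0.037] F [-0.   0.3 -2.1] w 0.026
wrist 216.33554473846579 208.36185167737614
scene 313.9352433602986 181.1685927458262
top 194.7453312625987 216.04529347823205
```

View pics/lockR.png

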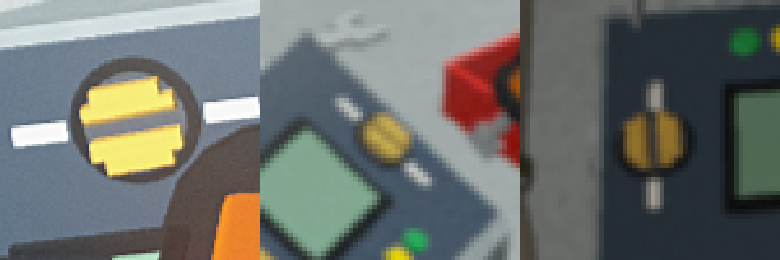

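Run:
```python
from sc import *
h=np.load('stand.npy')[0]; dn=[0,0,-1]; o=tool(dn,-np.pi/2)
arm.move_l(F['R']+n*(D+.11)-.05*ex,speed=.15)
arm.goto([.50,-.10,.31],o); arm.goto([h[0],h[1],.27],o); arm.pause(.2); st()
print(arm.move_l([h[0],h[1],.17],speed=.1,f_stop=6)); st()
out=[]
for nm in('scene','wrist'):
    c=cam(nm); u,v=proj(c,[h[0],h[1],.08])[0]; sz=70 if nm=='scene' else 200
    out.append(cv2.resize(cv2.getRectSubPix(c['img'],(sz,sz),(float(u),float(v))),(390,390),interpolation=cv2.INTER_NEAREST))
cv2.imwrite('pics/back.png',np.hstack(out))
```

```text
t 35.77 p [ 0.4496 -0.2873  0.2701] q [-0.529  0.162  1.141  1.674 -0.149  1.402  0.635] F [-0.6  0.1 -1.8] w 0.0262
False
t 36.92 p [ 0.4489 -0.2889  0.1706] q [-0.449  0.273  1.094  1.816 -0.259  1.208  0.722] F [-0.6 -0.7  0.3] w 0.0255
```

View pics/back.png

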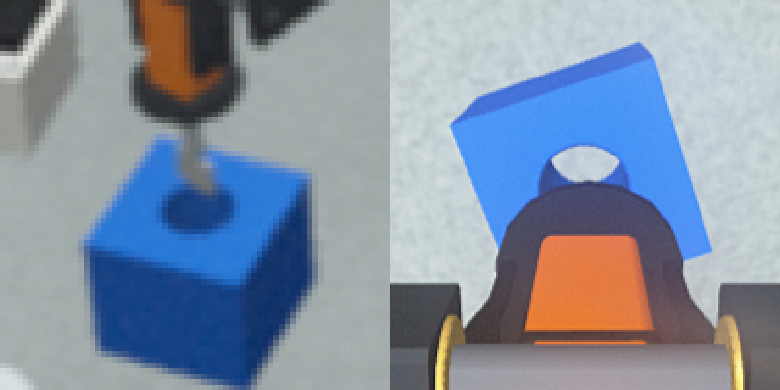

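The driver is upright, with its blade above the hole (scene crop 205,185). I'll lower it.

Run:
```python
from sc import *
h=np.load('stand.npy')[0]
print(arm.move_l([h[0],h[1],.105],speed=.08,f_stop=8)); st()
print(arm.move_l([h[0],h[1],.0935],speed=.02,f_stop=5)); s=st()
if s['ee_pos'][2]<.098:
    arm.move_gripper(.087); st()
    arm.move_l([h[0],h[1],.30],speed=.12); arm.pause(.5); st()
    c=cam('wrist'); P=cloud(c); hs=cv2.cvtColor(c['img'],cv2.COLOR_BGR2HSV)
    m=(cv2.inRange(hs,np.array([3,150,80]),np.array([18,255,255]))>0)&(np.hypot(P[...,0]-h[0],P[...,1]-h[1])<.05); X=P[m]; zt=np.percentile(X[:,2],95); T=X[abs(X[:,2]-zt)<.004]; r=cv2.minAreaRect((T[:,:2]*1e4).astype(np.float32)); print('handle top z',zt,'off from hole mm',(np.array(r[0])/1e4-h[:2])*1e3,'ang',r[2])
    d=cam('scene'); u,v=proj(d,[h[0],h[1],.1])[0]
    cv2.imwrite('pics/end.png',np.hstack([cv2.resize(cv2.getRectSubPix(d['img'],(60,60),(float(u),float(v))),(300,300)),cv2.resize(d['img'],(400,300))]))
```

```text
False
t 37.98 p [ 0.4488 -0.2889  0.1054] q [-0.377  0.365  1.031  1.885 -0.353  1.088  0.792] F [ 0.1 -0.2 -1.3] w 0.0257
True
t 38.53 p [ 0.4485 -0.2884  0.094 ] q [-0.364  0.382  1.018  1.896 -0.37   1.069  0.805] F [-0.9  1.5  5.6] w 0.0258
t 39.73 p [ 0.4481 -0.2881  0.0935] q [-0.364  0.382  1.017  1.897 -0.37   1.068  0.804] F [ 0.   0.3 -0.5] w 0.0867
t 42.1 p [ 0.4486 -0.2886  0.3   ] q [-0.542  0.146  1.154  1.621 -0.134  1.463  0.623] F [-0.   0.5  0. ] w 0.0871
handle top z 0.14384467835000897 off from hole mm [0.88635945 0.29667806] ang 0.679969847202301
```

View pics/end.png

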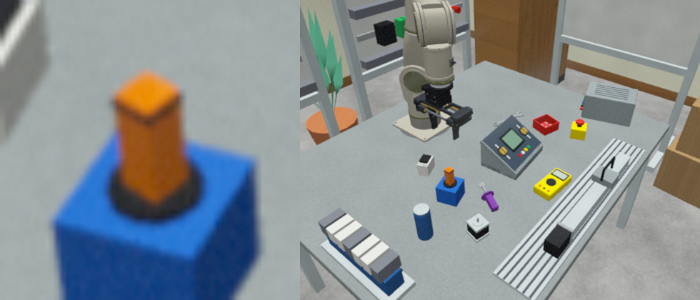

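```bash
python3 -c "
from h import *
arm.job_done(); st()"
```

```text
the job is handed in; nothing more can be done
the job is handed in; nothing more can be done
```

I turned both screws to their stops with the orange driver, hung it back in its stand, let go and handed the job in at about 42 s of 69 s.

- **Screws:** Close pictures after each turn showed both slots in line with their white marks. The wrist force and torque readings showed no clear peak at the stops, so the pictures are the evidence that they are locked.
- **Driver:** It stands upright with its axis about 1 mm from the hole's centre. The handle top reads 144 mm against 142 mm expected, which is within the depth camera's error.
- **Clear of contact:** The gripper was open well above the stand with no force on it. It never came near the screws.
- **Bystanders:** In the last picture they look where they were; I did not measure them. I did not touch the purple look-alike driver. It stood on its tip in the first picture and was lying over later, and it already looked tipped in the first wrist view, before I reached for anything.
- **Cameras:** The top and wrist cameras disagreed by 2 to 4 mm. I used the wrist camera, which agreed with itself to about 1 mm after a half turn, and both blade insertions went in at the first try.

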